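# Tighten a cart wheel's castle nut, line it up and pin it

## Task

Fit the big open-ended spanner on the wheel's castle nut and turn the nut clockwise until it is tight on its washer, then carry on just to the next place where a slot lines up with the cross hole in the axle - not past it, and not backed off again. Take the spanner off and lay it flat on the mat, and push the big split pin through slot and axle until its eye is up against the nut. Leave the other things on the bench where they are.

Things in the scene. Friction and masses are not known exactly. Their poses are not given: they have to be found in the camera images.
- wheel: Cart wheel, 210 mm across, face up on a stub axle clamped upright in a heavy vice (screw along +x to 172 mm, low); all fixed. Origin on the mat under the axle, z up, x along the cross hole. Heights over it: tyre face and washer top, flush, 130 mm (sunk 18 mm between radius 40 and 75); nut hex 130-155; slots to 169; axle end 178.
- hole (a point): Centre of the cross (cotter) hole in the axle end (axle 30 mm thick), 33 mm above the tyre face. The hole is 11 mm wide and high and runs right through along x of this frame, which is that of the wheel: parallel to the vice's screw, and to the dark line scribed across the end of the axle. Open at both ends.
- nut_top (a point): On the axle, centre of the top of the steel castle nut, 39 mm above the tyre face; frame turns with the nut. Hex 50 mm across flats, 58 over corners. Crown 49 mm across, with six slots 11 mm wide at 0, 60, 120.. degrees from x, each over the middle of a flat (so x is square to a flat); slot floors 26 mm, crown top 39 mm above the tyre face.
- nut (a joint): Turn of the nut relative to its washer (rad), growing clockwise seen from above. Negative: still loose (about 0.2 N m to turn). 0: tight on the washer, the stop.
- washer (a joint): Turn of the steel washer (72 mm across) under the nut (rad), growing clockwise from above. Still while the nut is loose; once the nut is tight it turns with it against about 0.7 N m and stays where left. With nut and washer both at 0 a slot lines up with the cross hole. Starts at -0.6 to -0.25.
- spanner: Big flat open-ended steel spanner, 209 x 82 x 10 mm, 0.4 kg. Origin under the handle; x runs to the mouth. Handle 26 mm wide, x = -100 to 15; neck, 30 mm wide, x = 15 to 45, holds its balance point. Mouth 53 mm wide, straight, centre at x = 85; jaws reach 24 mm past it, throat 30 mm behind it. On the nut it lies flat on washer and tyre, y square to a flat (six ways).
- mouth (a point): Centre of the spanner's mouth, at x = 85 mm, 5 mm above its underside; lies on the axle when the spanner is on the nut.
- pin: Big steel split pin, 116 mm long, 40 g, lying on the mat. Origin on its underside where shank and eye meet; x points to the tip. Shank round, 7 mm thick, 80 mm long, round-nosed. Eye: flat oval loop 25 mm wide (y), x = 0 to -36 mm, same 7 mm stock, straight sides from x = -11 to -25 mm.
- pin_neck (a point): On the pin's axis where shank and eye meet. About 22 to 28 mm from the hole's centre when the eye is up against the nut.
- pin_tip (a point): Tip of the pin, 80 mm from the neck.
- mug: White mug, 82 mm across, 92 mm high; leave alone. Origin under its centre.
- bowl: Red plastic bowl, 130 mm across, 50 mm high; leave alone. Origin under its centre.
- tin: Grey grease jar, 68 mm across, 70 mm high; leave alone. Origin under its centre.
- screwdriver: Amber-handled screwdriver, 190 mm long, lying; leave alone. Origin at its middle.
- hammer: Hammer, 260 mm long, lying at the right of the mat; leave alone. Origin at its middle.
- small_spanner: Small open-ended spanner, about 145 mm long, mouth 24 mm, too small for the nut; lying at the left of the mat; leave alone.
- small_pin: Small split pin, 67 mm long, 5 mm thick; not the one for this nut; leave alone.
- fish: Blue printed fish-bone toy, about 95 mm long, 8 mm thick; leave alone.
Not all that is in view belongs to the job. Leave any orange look-alike of the spanner alone.

How it is judged:
On the way, in this order (a step that is already met when the one before it is completed fails the run):
1. the spanner is on the nut (horizontal distance between mouth and hole below 0.012 m and z of mouth in the frame of hole between -0.035 and -0.023 m), for 0.2 s.
2. the nut is tight on its washer, turned with the spanner (value of joint nut above -0.03 rad and horizontal distance between mouth and hole below 0.016 m and z of mouth in the frame of hole below -0.02 m), for 0.05 s.
3. still tight, the first slot is lined up with the hole, turned with the spanner (value of joint nut above -0.05 rad and value of joint washer between -0.09 and 0.09 rad and velocity of joint washer below 0.05 rad/s and horizontal distance between mouth and hole below 0.016 m and z of mouth in the frame of hole below -0.02 m), for 0.2 s.
At the end, for the whole second after the job is handed in: Nut tight (within 0.08 rad of its stop), its first slot after tightening within 0.12 rad of the cross hole; big pin through slot and axle, its neck within 35 mm of the hole centre (eye within about 8 mm of the nut); big spanner flat on the mat or bench top; both let go and at rest (value of joint nut above -0.08 rad and value of joint washer between -0.12 and 0.12 rad and distance between pin_neck and hole below 0.035 m and distance between pin_tip and hole below 0.062 m and angle between the x axis of pin and the x axis of wheel, either way round below 0.2 rad and z of pin_neck in the frame of hole between -0.008 and 0.008 m and height (world z) of spanner below 0.016 m and (angle between spanner's own z axis and vertical below 0.06 rad or angle between spanner's own z axis and vertical above 3.08 rad) and linear speed of each of spanner, pin below 0.02 m/s); the robot touches nothing.
It fails at once if the nut is turned past the first slot (value of joint washer above 0.15 rad).
It fails at once if another thing on the bench is shoved or knocked over (distance of any of mug, bowl, tin, screwdriver, hammer, small_spanner, small_pin, fish from where it was at the start of the episode above 0.04 m or angle between any of mug, tin's own z axis and vertical above 0.6 rad).
It also fails if it takes over 72 s, if anything falls off the work surface, if the arm or the gripper's body presses on something with over 40 N, if the wrist force passes 120 N, or if a joint passes its speed limit or range.

## Robot

A 6-joint arm with a two-finger parallel gripper is mounted at the origin on the work surface. World frame = base frame: x ahead of the robot, y to its left, z up, the work surface at z = 0. Lengths are in m, angles in rad, forces in N, time in s.
With the tool pointing down it reaches from about 0.325 to 0.9 m from the base axis. Payload 3.5 kg.
Tool frame: the origin (TCP) lies on the front face of the gripper's body, between the roots of the fingers; the fingertips stand 73 mm ahead of it and the grasp point (between the pads) lies 54 mm ahead of it (env.tcp_to_grasp is the distance from the TCP to the grasp point, in m); z points along the fingers, x is the direction in which the jaws open and shut, and the axes are right-handed (so a half turn about z gives the same grasp; the last joint's range is limited). The gripper opens to 85 mm and grips with 20 to 120 N. Pads are 22 mm wide; open, the fingers measure 114 mm over their backs; the gripper's body (76 mm by 85 mm) begins 54 mm behind the grasp point. The pads swing forward as they close: fully open they stand 13 mm farther back than shut.
Start: joints at [-1.391, 0.276, -0.026, 1.268, 0, 1.467], TCP at [0.174, -0.6, 0.304] pointing down, gripper open.
Joint ranges: [-3.12, 3.12], [-0.85, 1.88], [-1.08, 1.24], [-1.95, 2.15], [-1.57, 1.53], [-3.14, 3.14]. Speed limits (rad/s): [2.57, 2.57, 3.14, 3.14, 3.14, 3.14].

## Interface

Orientations are given as [roll, pitch, yaw] about the fixed x, y, z axes, in that order (R = Rz(yaw) Ry(pitch) Rx(roll)).
In Python, from station import get_obs, viewer, env, nets gives the robot as it stands.
- The arm moves only by the tool move_arm, never from a script. Its argument "plan" is one flat list of numbers, 7 for each row, row after row: the shift along the tool's x, y, z in units of 0.1 m (1.0 is 0.1 m), then the turn, a rotation vector about the tool's x, y, z in units of 90 degrees (1.0 is 90 degrees), then the opening, from 0 (shut) to 1 (fully open). In form: [x, y, z, ax, ay, az, gripper, x, y, z, ax, ay, az, gripper, ...]. A call has 1 to 10 rows; each row is the pose to reach, as a shift and turn from the pose commanded when the call began, along the tool's axes at that moment; what a row does not reach only later rows make up. A row lasts 1/10 s, in which the tool goes at most 50 mm and 8.59 degrees, less where a joint would pass 70% of its speed; a pose out of reach is approached as far as the arm can. A call with a number of a shift or a turn outside -1 to 1 is refused whole. A call with a gripper value outside its range is refused whole. The fingers move at their own pace and stop on an object; "newtons" is the grip in N (left out, the last holds). Time passes only in rows, so rows that repeat a pose let the fingers close. It gives the time, the measured TCP pose, the force and the opening at its end, in the units of the state.
- get_obs(): the state, without advancing time (a new reading comes with each control period).
- viewer.camera(name): name is "scene" or "top" or "wrist"; returns a dict with "img" (480x640x3 uint8, red, green, blue), "mtx" (3x3 intrinsics, pixels), "rvec" (rotation vector, rad) and "tvec" (3), from world to camera coordinates, as OpenCV has them. Camera axes: x right, y down, z forward; pixel columns grow to the right and rows downward; lengths in m; the calibration is good to about 2 mm. A picture is of the moment at which its call begins. There is no depth.
- env.sign_off(): hands the job in, once; it reports no verdict.
Trained networks look in the newest picture that a camera, given by its name, has taken for a name from the list of things; names that differ only in an ending like _2 or _b are one class to them, and where a whole thing is asked for, a point or a joint stands for the part that bears it (a point fixed in the world has none). Each returns a list of dicts, best first, with "p" (0 to 1); they miss things now and then, are a little off and sometimes report something else, mostly with a low value. They report only what shows in the picture. A call takes as long as a camera call. They do not tell look-alikes from the thing itself.
- nets.silhouettes(label, camera): "mask" (480x640 bool, what is visible of it) and "bbox" ([left, top, right, bottom] in pixels, round what is visible of it).
The state is a dict: "time": time; "joint_positions": joint angles; "joint_vel": joint speeds; "joint_efforts": joint torques, N m; "eef_pos": TCP position; "ee_rot": TCP orientation; "wrist_force": force on the tool from outside, world axes, zero at the start; "torque": the same for the moment, N m; "grip_width": opening from 0.0 (shut) to 1.0 (fully open).
Only numpy, scipy, OpenCV 4.12 (cv2) and the standard library are available. Lean on these libraries where they do the work, as an engineer would, in place of code of your own. Each camera call takes 0.05 s, during which the arm holds its last target. There are 200 camera calls.

## Working session

There is one attempt and no reset: what is moved stays moved. The work goes in short steps, Python scripts to look and compute and a tool call to move; the robot and the scene stay as the last step left them, time stands still between calls to the robot, and variables do not carry over. Pictures are saved under pics/ and viewed, about 8 in all and at most 12, crops included, and the job is handed in when it is done.

Besides the shell and the picture viewer there is one more tool, called after ">>>" in YAML: its name, and indented under it one key for each argument. move_arm: Moves the arm, as the interface text tells. Its arguments: {"type":"object","properties":{"plan":{"type":"array"},"newtons":{"type":"number"}},"required":["plan"]}

```bash
ls; mkdir -p pics; cat > h.py <<'E'
import numpy as np, cv2
from scipy.spatial.transform import Rotation as R
from station import get_obs, viewer, env, nets
def cam(n): 
    c=viewer.camera(n); c['R']=cv2.Rodrigues(np.array(c['rvec'],float))[0]; c['t']=np.array(c['tvec'],float).ravel(); c['K']=np.array(c['mtx'],float); return c
def save(c,f,crop=None,s=1):
    im=c['img'][:,:,::-1]
    if crop: l,t,r,b=crop; im=im[t:b,l:r]
    cv2.imwrite('pics/'+f,cv2.resize(im,None,fx=s,fy=s,interpolation=cv2.INTER_CUBIC))
def ray(c,uv,z):
    uv=np.atleast_2d(np.array(uv,float)); d=np.c_[uv,np.ones(len(uv))]@np.linalg.inv(c['K']).T@c['R']; o=-c['R'].T@c['t']
    return o+d*((z-o[2])/d[:,2])[:,None]
def proj(c,P):
    p=(np.atleast_2d(P)@c['R'].T+c['t'])@c['K'].T; return p[:,:2]/p[:,2:]
E
python3 - <<'E'
from h import *
c=cam('top'); save(c,'top.png'); print(-c['R'].T@c['t'],c['K'][0,0])
for n in ['wheel','nut','washer','spanner','pin','small_pin','small_spanner','mug','bowl','tin','screwdriver','hammer','fish']:
    for d in nets.silhouettes(n,'top')[:3]:
        m=d['mask'];v,u=np.nonzero(m); print(n,round(d['p'],2),d['bbox'],m.sum(),ray(c,[u.mean(),v.mean()],0)[0].round(3))
s=cam('scene'); save(s,'scene.png'); print(-s['R'].T@s['t'],s['K'][0,0])
print(get_obs())
E
```

```text
pics
[ 0.25370954 -0.03160264  1.37238318] 492.2072990084208
wheel 0.56 [244.7, 136.1, 328.6, 238.0] 5773 [0.61  0.068 0.   ]
nut 0.74 [278.6, 175.6, 296.2, 198.5] 199 [0.616 0.068 0.   ]
washer 0.91 [272.2, 173.0, 303.6, 201.5] 447 [0.616 0.069 0.   ]
washer 0.47 [278.8, 175.4, 297.4, 198.1] 196 [0.62  0.068 0.   ]
spanner 0.55 [407.1, 211.5, 437.6, 285.7] 856 [ 0.459 -0.314  0.   ]
spanner 0.55 [380.1, 331.7, 454.2, 368.6] 425 [ 0.193 -0.303  0.   ]
small_pin 0.42 [452.6, 178.3, 460.9, 179.8] 5 [ 0.657 -0.416  0.   ]
mug 0.86 [207.3, 124.3, 242.9, 170.7] 1026 [0.737 0.261 0.   ]
bowl 0.97 [385.8, 132.7, 435.9, 175.2] 1577 [ 0.736 -0.283  0.   ]
tin 0.77 [156.0, 159.8, 181.9, 187.1] 580 [0.664 0.416 0.   ]
screwdriver 0.96 [276.6, 240.1, 289.9, 282.8] 304 [0.419 0.083 0.   ]
screwdriver 0.15 [242.7, 138.2, 329.3, 242.0] 5923 [0.611 0.069 0.   ]
hammer 0.84 [489.5, 208.9, 518.6, 301.9] 1017 [ 0.461 -0.544  0.   ]
hammer 0.58 [406.1, 212.5, 440.3, 290.0] 832 [ 0.458 -0.316  0.   ]
fish 0.72 [361.5, 268.0, 369.4, 292.8] 136 [ 0.353 -0.148  0.   ]
fish 0.38 [154.3, 158.6, 182.6, 188.0] 583 [0.664 0.416 0.   ]
[1.14404644 0.49056888 1.25456784] 530.5872641191056
{'time': 0.75, 'joint_positions': array([-1.39140317e+00,  2.76363369e-01, -2.63679759e-02,  1.26801372e+00,
        1.53538459e-07,  1.46740048e+00]), 'joint_vel': array([ 5.74660361e-07,  6.94774795e-04, -1.31882717e-03, -5.45709507e-04,
       -3.44947265e-04,  5.39215345e-04]), 'joint_efforts': array([-6.25220237e-04, -4.45386100e+01,  2.95517188e+01,  7.19059517e-04,
       -2.72553134e-04, -3.93766427e-06]), 'eef_pos': array([ 0.17439071, -0.60018262,  0.30395118]), 'ee_rot': array([ 3.14158752e+00, -5.10014600e-05, -1.28800733e+00]), 'wrist_force': array([ 0.6073292 , -0.856841  ,  0.66552274]), 'torque': array([-0.00640462,  0.06478573, -0.00059386]), 'grip_width': 0.9965704556008793}
```

View pics/top.png

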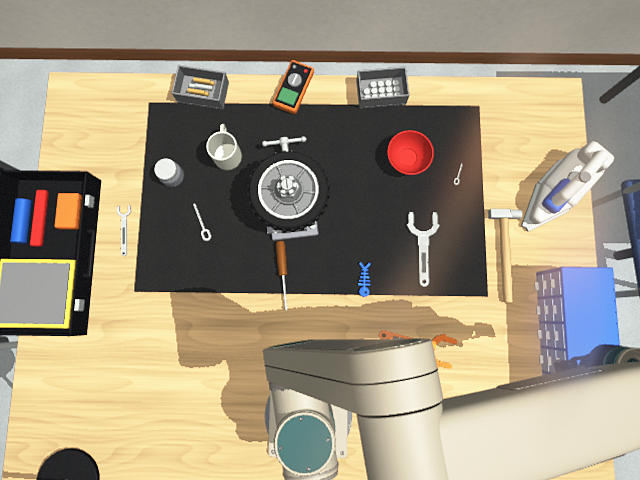

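View pics/scene.png

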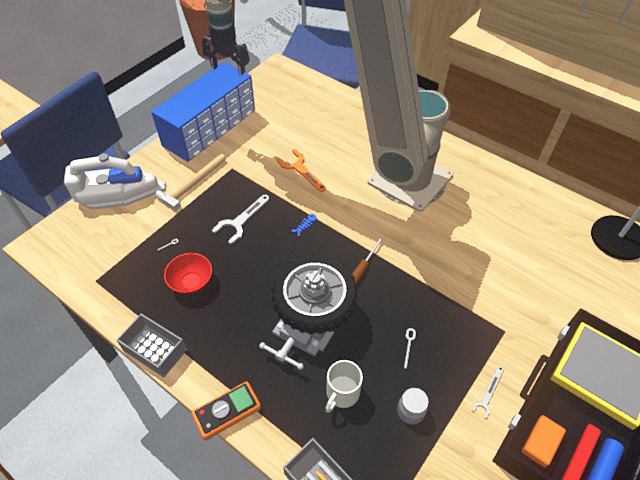

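Top view: big spanner at (423,245) with mouth up, wheel at (288,188), big pin at (202,222) with eye at (207,236), orange look-alike near (420,340). The scene view agrees. Next I'll get coarse positions and the wrist camera mounting.

```bash
python3 - <<'E'
from h import *
c=cam('top')
def P(n,uv,z): print(n,ray(c,uv,z).round(3).tolist())
P('nut',[[287.5,187]],.165); P('handle,jaws',[[424,285],[408,213],[438,213]],.005); P('pin eye,tip',[[207,236],[196,205]],.003); P('screw handle',[[283,142]],.06)
w=cam('wrist'); o=get_obs(); Rt=R.from_euler('xyz',o['ee_rot']).as_matrix()
print('K',w['K'].round(1).tolist()); C=-w['R'].T@w['t']; print('cam in tool',(Rt.T@(C-o['eef_pos'])).round(4).tolist()); print('cam axes in tool (rows)',(w['R']@Rt).round(3).tolist())
E
```

```text
nut [[0.58, 0.059, 0.165]]
handle,jaws [[0.349, -0.314, 0.005], [0.552, -0.274, 0.005], [0.553, -0.359, 0.005]]
pin eye,tip [[0.478, 0.294, 0.003], [0.567, 0.331, 0.003]]
screw handle [[0.738, 0.082, 0.06]]
K [[361.9, 0.0, 315.1], [0.0, 361.9, 228.7], [0.0, 0.0, 1.0]]
cam in tool [-0.0009, -0.0837, -0.0703]
cam axes in tool (rows) [[1.0, -0.001, -0.001], [0.0, 0.944, -0.329], [0.001, 0.329, 0.944]]
```

>>> move_arm:
  plan: [-0.54,-0.99,0,0,0,-0.91,1,-0.54,-0.99,0,0,0,-0.91,1,-0.54,-0.99,0,0,0,-0.91,1,-0.54,-0.99,0,0,0,-0.91,1,-0.54,-0.99,0,0,0,-0.91,1,-0.54,-0.99,0,0,0,-0.91,1,-0.54,-0.99,0,0,0,-0.91,1,-0.54,-0.99,0,0,0,-0.91,1,-0.54,-0.99,0,0,0,-0.91,1,-0.54,-0.99,0,0,0,-0.91,1]

```text
time: 1.85
eef_pos: [0.2544, -0.5207, 0.304]
ee_rot: [3.141, -0.0, 0.146]
wrist_force: [-1.2, 0.0, 0.5]
grip_width: 0.999
```

>>> move_arm:
  plan: [0.93,-0.88,0,0,0,-0.91,1,0.93,-0.88,0,0,0,-0.91,1,0.93,-0.88,0,0,0,-0.91,1,0.93,-0.88,0,0,0,-0.91,1,0.93,-0.88,0,0,0,-0.91,1,0.93,-0.88,0,0,0,-0.91,1,0.93,-0.88,0,0,0,-0.91,1,0.93,-0.88,0,0,0,-0.91,1,0.93,-0.88,0,0,0,-0.91,1,0.93,-0.88,0,0,0,-0.91,1]

```text
time: 2.85
eef_pos: [0.3341, -0.4205, 0.304]
ee_rot: [3.141, 0.0, 1.575]
wrist_force: [0.2, 0.3, -0.1]
grip_width: 1.0
```

>>> move_arm:
  plan: [1,1,0,0,0,0,1,1,1,0,0,0,0,1,1,1,0,0,0,0,1,1,1,0,0,0,0,1]

```text
time: 3.25
eef_pos: [0.4366, -0.3174, 0.304]
ee_rot: [3.14, -0.001, 1.577]
wrist_force: [-1.7, -0.6, 0.1]
grip_width: 0.996
```

```bash
python3 - <<'E'
from h import *
o=get_obs(); print(o['time'],o['eef_pos'],o['ee_rot'],o['joint_positions'].round(2))
c=cam('wrist'); save(c,'w1.png'); import pickle; pickle.dump(c,open('w1.pkl','wb'))
for d in nets.silhouettes('spanner','wrist')[:3]:
    v,u=np.nonzero(d['mask']); print(d['p'],d['bbox'],d['mask'].sum(), ray(c,[u.mean(),v.mean()],0)[0])
E
```

```text
3.25 [ 0.43655114 -0.31739539  0.30403914] [ 3.14032555e+00 -1.02033967e-03  1.57665349e+00] [-0.75  0.13 -0.21  1.23  0.   -0.75]
0.97 [277.7, 99.3, 356.0, 291.4] 5587 [ 0.44866042 -0.31292932  0.        ]
0.3 [222.7, 349.4, 242.3, 388.2] 263 [ 0.66241337 -0.41817388  0.        ]
```

View pics/w1.png

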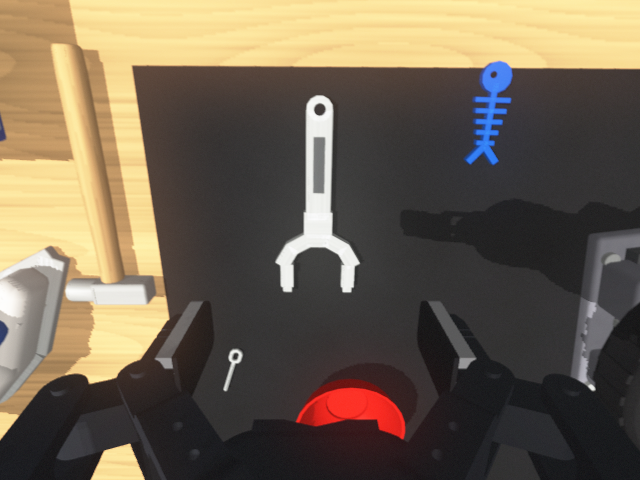

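>>> move_arm:
  plan: [1,0.4,-0.3,0,0,0,1,1,0.4,-0.3,0,0,0,1,1,0.4,-0.3,0,0,0,1]

```text
time: 3.65
eef_pos: [0.4747, -0.219, 0.3356]
ee_rot: [3.139, 0.0, 1.572]
wrist_force: [0.0, -0.2, 0.3]
grip_width: 0.998
```

>>> move_arm:
  plan: [1,0.4,0,0,0,0,1,1,0.4,0,0,0,0,1,1,0.4,0,0,0,0,1]

```text
time: 3.95
eef_pos: [0.5146, -0.1183, 0.3339]
ee_rot: [3.141, -0.001, 1.574]
wrist_force: [0.3, -0.3, -0.1]
grip_width: 1.003
```

>>> move_arm:
  plan: [1,0.4,0,0,0,0,1,1,0.4,0,0,0,0,1,1,0.4,0,0,0,0,1]

```text
time: 4.25
eef_pos: [0.5551, -0.0187, 0.3337]
ee_rot: [3.141, -0.001, 1.574]
wrist_force: [-0.0, -0.4, 0.4]
grip_width: 1.0
```

>>> move_arm:
  plan: [0.8,0.4,0,0,0,0,1,0.8,0.4,0,0,0,0,1,0.8,0.4,0,0,0,0,1,0.8,0.4,0,0,0,0,1,0.8,0.4,0,0,0,0,1]

```text
time: 4.75
eef_pos: [0.5936, 0.0576, 0.3337]
ee_rot: [-3.141, 0.001, 1.569]
wrist_force: [0.3, -0.6, 0.3]
grip_width: 1.002
```

```bash
python3 - <<'E'
from h import *
import pickle
o=get_obs(); print(o['time'],o['eef_pos'],o['ee_rot'],o['joint_positions'].round(2))
c=cam('wrist'); pickle.dump(c,open('w2.pkl','wb'))
p=proj(c,[[.58,.059,.165]])[0]; print(p)
x,y=int(p[0]),int(p[1]); save(c,'w2.png',(x-100,max(0,y-75),x+100,max(0,y-75)+150),4)
print('crop origin',x-100,max(0,y-75))
for n in ['nut','washer','wheel']:
  for d in nets.silhouettes(n,'wrist')[:2]:
    v,u=np.nonzero(d['mask']); print(n,d['p'],d['bbox'],d['mask'].sum())
# spanner fit
w=pickle.load(open('w1.pkl','rb')); g=w['img'].min(2)
roi=np.zeros_like(g); roi[90:300,265:370]=1
v,u=np.nonzero((g>150)&(roi>0)); P=ray(w,np.c_[u,v],.010)[:,:2]
print('x',P[:,0].min(),P[:,0].max(),'y',P[:,1].min(),P[:,1].max())
for a,b in [(.36,.375),(.375,.39),(.41,.43),(.45,.46),(.465,.47),(.52,.53),(.53,.54)]:
  q=P[(P[:,0]>a)&(P[:,0]<b)]; print(a,b,q[:,1].min().round(4),q[:,1].max().round(4),q[:,1].mean().round(4))
E
```

```text
4.75 [0.5936141  0.05755568 0.33367566] [-3.14065388e+00  8.87719034e-04  1.56878039e+00] [-0.01  0.21 -0.05  1.31 -0.   -0.01]
[316.87997522 214.46968189]
crop origin 216 139
nut 0.75 [279.2, 173.3, 359.5, 254.8] 2851
washer 0.74 [275.2, 159.9, 364.3, 253.8] 4570
wheel 0.94 [182.7, 55.0, 457.0, 336.3] 56202
x 0.3436910636105414 0.5525047415999977 y -0.3594316871107507 -0.2679587800591656
0.36 0.375 -0.3261 -0.3008 -0.3135
0.375 0.39 -0.3261 -0.3007 -0.3136
0.41 0.43 -0.3262 -0.3009 -0.314
0.45 0.46 -0.3284 -0.299 -0.3135
0.465 0.47 -0.3284 -0.2988 -0.3136
0.52 0.53 -0.3554 -0.273 -0.3161
0.53 0.54 -0.3545 -0.2737 -0.3141
```

View pics/w2.png

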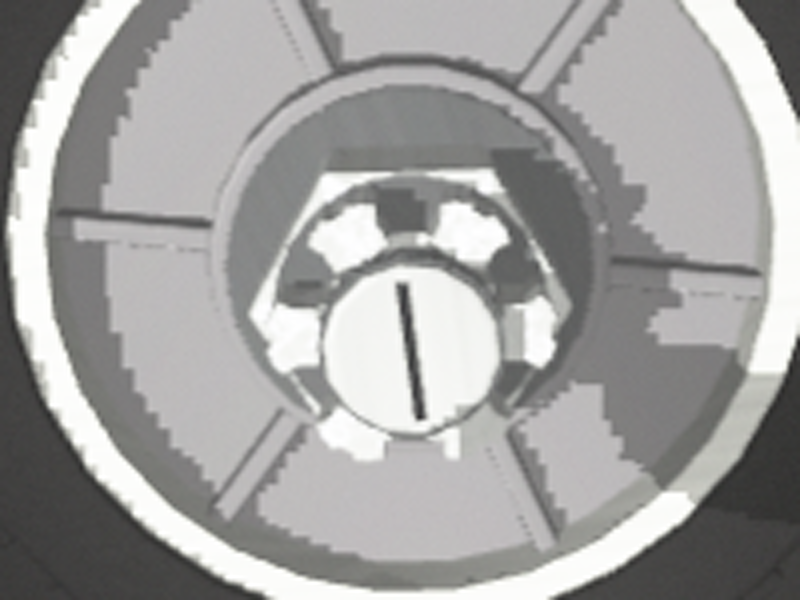

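Wrist view of the nut: the scribe line runs from (402,284) to (420,418) in the crop, so the wheel is at about +7.6° yaw. The nut's top flat, (325..495,170), is about square to world x. The spanner is at yaw ≈ 0 with its origin near (0.4435,-0.3136).

>>> move_arm:
  plan: [-1,-0.4,0,0,0,0.67,1,-1,-0.4,0,0,0,0.67,1,-1,-0.4,0,0,0,0.67,1,-1,-0.4,0,0,0,0.67,1,-1,-0.4,0,0,0,0.67,1,-1,-0.4,0,0,0,0.67,1,-1,-0.4,0,0,0,0.67,1,-1,-0.4,0,0,0,0.67,1]

```text
time: 5.75
eef_pos: [0.5537, -0.0411, 0.3341]
ee_rot: [3.141, -0.0, 0.518]
wrist_force: [0.2, -0.1, -0.1]
grip_width: 1.0
```

>>> move_arm:
  plan: [-0.84,0.67,0,0,0,0.67,1,-0.84,0.67,0,0,0,0.67,1,-0.84,0.67,0,0,0,0.67,1,-0.84,0.67,0,0,0,0.67,1,-0.84,0.67,0,0,0,0.67,1,-0.84,0.67,0,0,0,0.67,1,-0.84,0.67,0,0,0,0.67,1,-0.84,0.67,0,0,0,0.67,1]

```text
time: 6.55
eef_pos: [0.514, -0.1405, 0.334]
ee_rot: [3.142, -0.0, -0.532]
wrist_force: [1.1, 0.0, -0.3]
grip_width: 1.001
```

>>> move_arm:
  plan: [0.25,1,0,0,0,0.66,1,0.25,1,0,0,0,0.66,1,0.25,1,0,0,0,0.66,1,0.25,1,0,0,0,0.66,1,0.25,1,0,0,0,0.66,1,0.25,1,0,0,0,0.66,1,0.25,1,0,0,0,0.66,1,0.25,1,0,0,0,0.66,1]

```text
time: 7.35
eef_pos: [0.4847, -0.2392, 0.334]
ee_rot: [-3.142, -0.0, -1.566]
wrist_force: [-0.5, -0.2, -0.3]
grip_width: 0.992
```

```bash
python3 - <<'E'
from h import *
import pickle
c=pickle.load(open('w2.pkl','rb'))
f=lambda pts,z: ray(c,[[x/4+216-.375,y/4+139-.375] for x,y in pts],z)[:,:2]
L=f([(402,284),(420,418)],.178); d=L[1]-L[0]; print('scribe',L.round(4).tolist(),np.degrees(np.arctan2(d[1],d[0])),np.hypot(*d))
ax=f([(322,348),(499,348),(408,264),(413,438)],.178); print('axle end',ax.round(4).tolist())
H=f([(325,170),(495,170),(250,312),(570,305)],.155); print('hex corners',H.round(4).tolist())
for a,b in [(0,1),(0,2),(1,3)]: e=H[b]-H[a]; print(np.hypot(*e),np.degrees(np.arctan2(e[1],e[0])))
# washer circle fit / tyre-rim: washer outer via mask, tyre hub
g=c['img'][139:289,216:416].max(2); 
# crown bright patches at z .169
n,l,st,ce=cv2.connectedComponentsWithStats(((c['img'].min(2)>225)).astype('u1'))
for i in range(1,n):
  x,y=(ce[i]-[216,139])*4
  if 200<x<600 and 130<y<480 and st[i,4]>20: print('patch',st[i,4],(x.round(),y.round()),ray(c,ce[i],.169)[0,:2].round(4))
o=get_obs(); print(o['time'],o['eef_pos'],o['ee_rot'],o['joint_positions'].round(2))
E
```

```text
scribe [[0.5728, 0.0585], [0.5961, 0.0615]] 7.329708817903191 0.023530166948766425
axle end [[0.5837, 0.0453], [0.5838, 0.0744], [0.5694, 0.0594], [0.5997, 0.0603]]
hex corners [[0.5588, 0.0451], [0.5588, 0.0747], [0.5846, 0.0311], [0.5834, 0.0887]]
0.029601620495298967 89.93388423429494
0.02938993173044026 -28.37838659275743
0.028259469907109553 29.633238035742146
patch 4567 (np.float64(407.0), np.float64(189.0)) [0.5594 0.0595]
patch 70 (np.float64(333.0), np.float64(188.0)) [0.5591 0.0473]
patch 42 (np.float64(470.0), np.float64(177.0)) [0.5574 0.07  ]
patch 183 (np.float64(347.0), np.float64(236.0)) [0.5674 0.0496]
patch 172 (np.float64(467.0), np.float64(231.0)) [0.5665 0.0696]
patch 214 (np.float64(285.0), np.float64(329.0)) [0.5836 0.0388]
patch 1188 (np.float64(408.0), np.float64(346.0)) [0.5868 0.0597]
patch 101 (np.float64(536.0), np.float64(330.0)) [0.5838 0.0816]
patch 130 (np.float64(351.0), np.float64(434.0)) [0.603  0.0498]
patch 30 (np.float64(449.0), np.float64(440.0)) [0.6041 0.067 ]
7.35 [ 0.48473603 -0.23918938  0.33399585] [-3.14152347e+00 -7.96200853e-05 -1.56617143e+00] [-0.58  0.11 -0.16  1.29 -0.    2.56]
```

>>> move_arm:
  plan: [0.74,0.11,1,0,0,0,1,0.74,0.11,1,0,0,0,1,0.74,0.11,1,0,0,0,1,0.74,0.11,1,0,0,0,1]

```text
time: 7.75
eef_pos: [0.4717, -0.3133, 0.23]
ee_rot: [3.136, 0.004, -1.567]
wrist_force: [0.2, 0.5, 0.1]
grip_width: 1.003
```

>>> move_arm:
  plan: [0,0,1,0,0,0,0.8,0,0,1,0,0,0,0.8,0,0,1,0,0,0,0.8,0,0,1,0,0,0,0.8]

```text
time: 8.15
eef_pos: [0.474, -0.3125, 0.1347]
ee_rot: [3.141, 0.001, -1.568]
wrist_force: [0.1, 0.2, 0.6]
grip_width: 0.8
```

```bash
python3 - <<'E'
from h import *
o=get_obs(); print(o['time'],o['eef_pos'],o['ee_rot'],o['grip_width'])
c=cam('wrist'); save(c,'w3.png')
E
```

```text
8.15 [ 0.47397383 -0.31252666  0.1346756 ] [ 3.14082467e+00  9.34846471e-04 -1.56788144e+00] 0.7995342187073244
```

View pics/w3.png

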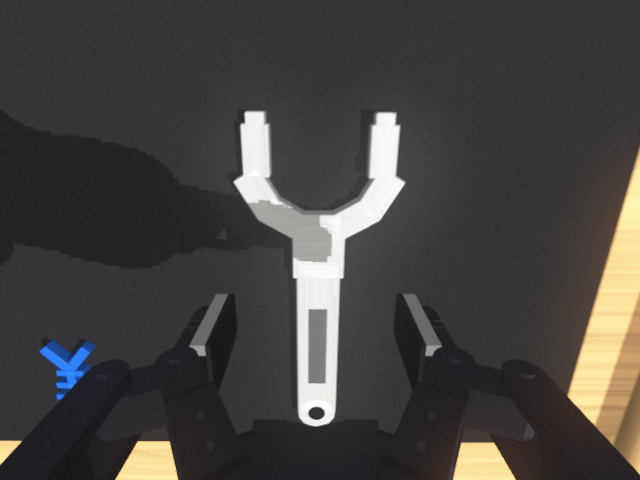

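Wrist view: the spanner is centred between the open pads, with the mouth in full view at (255,115) to (385,115). Going down and gripping.

>>> move_arm:
  plan: [0.01,0,0.4,0,0,0,0.7,0.01,0,0.62,0,0,0,0.7,0.01,0,0.62,0,0,0,0.7,0.01,0,0.62,0,0,0,0,0.01,0,0.62,0,0,0,0,0.01,0,0.62,0,0,0,0,0.01,0,0.62,0,0,0,0,0.01,0,0.62,0,0,0,0,0.01,0,0.62,0,0,0,0]
  newtons: 110

```text
time: 9.1
eef_pos: [0.4755, -0.3149, 0.0754]
ee_rot: [-3.138, -0.002, -1.571]
wrist_force: [-0.8, 2.7, 8.1]
grip_width: 0.314
```

>>> move_arm:
  plan: [0,0,-0.4,0,0,0,0,0,0,-0.8,0,0,0,0,0,0,-0.8,0,0,0,0,0,0,-0.8,0,0,0,0]

```text
time: 9.5
eef_pos: [0.4751, -0.315, 0.1543]
ee_rot: [-3.138, -0.003, -1.571]
wrist_force: [0.0, 0.3, -4.4]
grip_width: 0.311
```

```bash
python3 - <<'E'
from h import *
import pickle
o=get_obs(); print(o['time'],o['eef_pos'],o['ee_rot'],o['grip_width'],o['wrist_force'],o['torque'])
c=cam('wrist'); pickle.dump(c,open('w4.pkl','wb')); save(c,'w4.png',(200,90,440,270),3)
E
```

```text
9.5 [ 0.47506066 -0.31500228  0.1543154 ] [-3.13778729 -0.00322977 -1.57052177] 0.3111584304026737 [ 0.02226608  0.34730372 -4.37637203] [0.01062053 0.00484162 0.02042181]
```

View pics/w4.png

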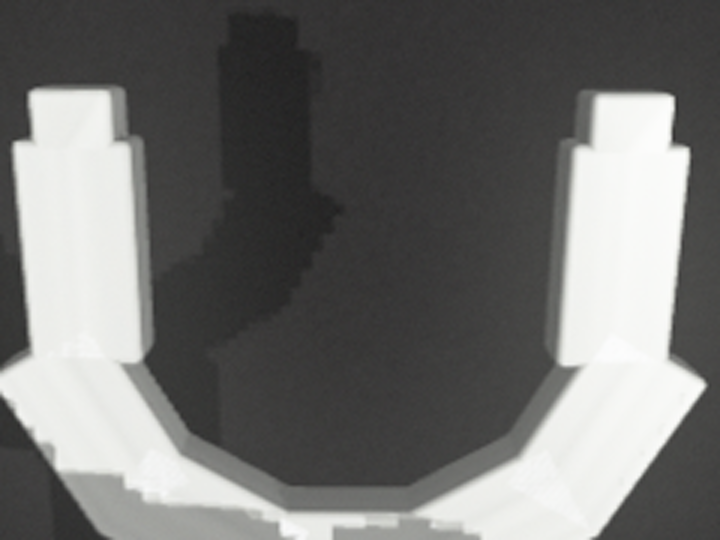

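```bash
python3 - <<'E'
from h import *
import pickle
c=pickle.load(open('w4.pkl','rb')); o=get_obs(); T=R.from_euler('xyz',o['ee_rot']).as_matrix()
z=o['eef_pos'][2]-.0654
pts=[(130,140),(130,360),(575,148),(560,365),(112,88),(593,93),(12,140),(690,148),(290,512),(410,512)]
P=ray(c,[[x/3+200-.33,y/3+90-.33] for x,y in pts],z)
q=(P-o['eef_pos'])@T
for a,b in zip(pts,q.round(4)): print(a,b)
E
```

```text
(130, 140) [-0.0259 -0.0732  0.0654]
(130, 360) [-0.0277 -0.045   0.0654]
(575, 148) [ 0.0291 -0.0723  0.0655]
(560, 365) [ 0.0291 -0.0443  0.0654]
(112, 88) [-0.0277 -0.0794  0.0654]
(593, 93) [ 0.0309 -0.0788  0.0655]
(12, 140) [-0.0404 -0.0732  0.0654]
(690, 148) [ 0.0434 -0.0723  0.0655]
(290, 512) [-0.007  -0.0232  0.0654]
(410, 512) [ 0.0096 -0.0231  0.0654]
```

>>> move_arm:
  plan: [-0.45,-0.2,-1,0,0,-0.2,0,-0.9,-0.4,-1,0,0,-0.42,0,-0.9,-0.4,-1,0,0,-0.42,0,-0.9,-0.4,-1,0,0,-0.42,0,-0.9,-0.4,-1,0,0,-0.42,0]

```text
time: 10.05
eef_pos: [0.5138, -0.2226, 0.2512]
ee_rot: [3.141, 0.001, -0.905]
wrist_force: [0.7, 0.8, -4.1]
grip_width: 0.311
```

>>> move_arm:
  plan: [-0.47,-0.87,-0.26,0,0,-0.42,0,-0.47,-0.87,-0.26,0,0,-0.42,0,-0.47,-0.87,-0.26,0,0,-0.42,0,-0.47,-0.87,-0.26,0,0,-0.42,0,-0.47,-0.87,-0.26,0,0,-0.42,0]

```text
time: 10.55
eef_pos: [0.5527, -0.1324, 0.2755]
ee_rot: [-3.141, 0.005, -0.246]
wrist_force: [0.5, -0.4, -3.0]
grip_width: 0.313
```

>>> move_arm:
  plan: [0.16,-0.97,0,0,0,-0.42,0,0.16,-0.97,0,0,0,-0.42,0,0.16,-0.97,0,0,0,-0.42,0,0.16,-0.97,0,0,0,-0.42,0,0.16,-0.97,0,0,0,-0.42,0]

```text
time: 11.05
eef_pos: [0.5922, -0.0426, 0.2751]
ee_rot: [-3.139, 0.004, 0.414]
wrist_force: [0.3, -0.5, -2.6]
grip_width: 0.313
```

>>> move_arm:
  plan: [0.66,-0.54,0,0,0,-0.42,0,0.66,-0.54,0,0,0,-0.42,0,0.66,-0.54,0,0,0,-0.42,0,0.66,-0.54,0,0,0,-0.42,0,0.66,-0.54,0,0,0,-0.42,0,0.66,-0.54,0,0,0,-0.42,0,0.66,-0.54,0,0,0,-0.42,0]

```text
time: 11.75
eef_pos: [0.6316, 0.0322, 0.276]
ee_rot: [-3.138, 0.002, 1.067]
wrist_force: [-1.2, -0.5, -3.1]
grip_width: 0.31
```

```bash
python3 - <<'E'
from h import *
import pickle
o=get_obs(); print(o['time'],o['eef_pos'],o['ee_rot'],o['joint_positions'].round(2),o['wrist_force'],o['torque'])
c=cam('wrist'); pickle.dump((c,o),open('w5.pkl','wb')); save(c,'w5.png',(180,60,460,270),2.8)
print(proj(c,[[.5843,.0599,.178]]))
E
```

```text
11.75 [0.63163578 0.0321682  0.27602054] [-3.13842088e+00  1.54816419e-03  1.06682166e+00] [-0.05  0.31 -0.05  1.22 -0.    0.45] [-1.15964062 -0.53734897 -3.12556772] [0.04129991 0.06159223 0.00746022]
[[319.11755691 174.39919584]]
```

View pics/w5.png

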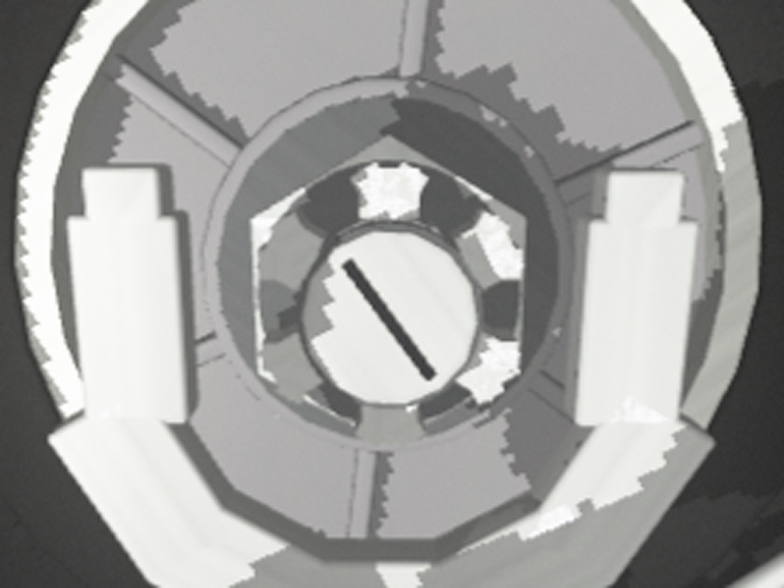

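```bash
python3 - <<'E'
from h import *
import pickle
c,o=pickle.load(open('w5.pkl','rb'))
f=lambda pts,z: ray(c,[[x/2.8+180-.32,y/2.8+60-.32] for x,y in pts],z)[:,:2]
psi=o['ee_rot'][2]; tx=np.array([np.cos(psi),np.sin(psi)]); ty=np.array([np.sin(psi),-np.cos(psi)])
E=o['eef_pos']; ax=np.array([.5843,.0599]); 
loc=lambda p: np.c_[(p-E[:2])@tx,(p-E[:2])@ty].round(4).tolist()
print('axle tool',loc(ax[None]), 'scribe/axle/hex now',)
print(loc(f([(304,318),(476,318),(390,232),(390,405)],.178)), 'hex sides',loc(f([(255,290),(524,290)],.155)))
L=f([(347,263),(432,378)],.178); d=L[1]-L[0]; print('scribe',np.degrees(np.arctan2(d[1],d[0])))
H=f([(524,215),(521,370)],.155);G=f([(253,222),(262,375)],.155); d=H[1]-H[0]; e=G[1]-G[0]; print('hex sides dir',np.degrees(np.arctan2(d[1],d[0])),np.degrees(np.arctan2(e[1],e[0])))
for h in (.0654,.062): 
  print(h,loc(f([(180,215),(190,420),(587,222),(575,420),(68,215),(698,222),(158,168),(610,172),(325,560),(440,560)],E[2]-h)))
E
```

```text
axle tool [[0.0014, -0.0548]] scribe/axle/hex now
[[-0.013, -0.0554], [0.0157, -0.0554], [0.0013, -0.0694], [0.0014, -0.0404]] hex sides [[-0.0239, -0.0565], [0.0267, -0.0565]]
scribe 7.606627737176816
hex sides dir -27.32099964290321 -27.71055477460129
0.0654 [[-0.0264, -0.0748], [-0.0267, -0.047], [0.0268, -0.0739], [0.0269, -0.0471], [-0.041, -0.0748], [0.0413, -0.0739], [-0.0288, -0.0807], [0.0293, -0.0802], [-0.0083, -0.0257], [0.0085, -0.0258]]
0.062 [[-0.0257, -0.0751], [-0.0261, -0.048], [0.0261, -0.0742], [0.0262, -0.048], [-0.04, -0.0751], [0.0402, -0.0742], [-0.0281, -0.0808], [0.0286, -0.0803], [-0.0081, -0.0273], [0.0083, -0.0273]]
```

The nut sits squarely inside the mouth in this view: hex sides at (255..524), jaws' inner edges at (190..575). I'll shift 1.3 mm sideways, 4 mm back, and lower.

>>> move_arm:
  plan: [0.013,0.04,0,0,0,0,0,0.013,0.04,0.2,0,0,0,0,0.013,0.04,0.4,0,0,0,0,0.013,0.04,0.4,0,0,0,0]

```text
time: 12.2
eef_pos: [0.6347, 0.0313, 0.2345]
ee_rot: [-3.136, 0.003, 1.068]
wrist_force: [-0.5, 0.2, -4.0]
grip_width: 0.31
```

>>> move_arm:
  plan: [0,0,0.08,0,0,0,0,0,0,0.16,0,0,0,0,0,0,0.22,0,0,0,0,0,0,0.28,0,0,0,0,0,0,0.28,0,0,0,0]

```text
time: 12.7
eef_pos: [0.6361, 0.0314, 0.2089]
ee_rot: [-3.14, 0.001, 1.068]
wrist_force: [0.3, -0.4, -3.3]
grip_width: 0.305
```

```bash
python3 - <<'E'
from h import *
import pickle
o=get_obs(); print(o['time'],o['eef_pos'],o['ee_rot'],o['wrist_force'],o['torque'])
c=cam('wrist'); pickle.dump((c,o),open('w6.pkl','wb')); save(c,'w6.png',(180,60,460,270),2.5)
print(proj(c,[[.5843,.0599,.178]]))
E
```

```text
12.7 [0.63609743 0.03138547 0.20889232] [-3.14001855e+00  7.78976888e-04  1.06810741e+00] [ 0.25745859 -0.37578294 -3.33100643] [ 0.00664419  0.07625041 -0.03638776]
[[316.05190477 202.09859339]]
```

View pics/w6.png

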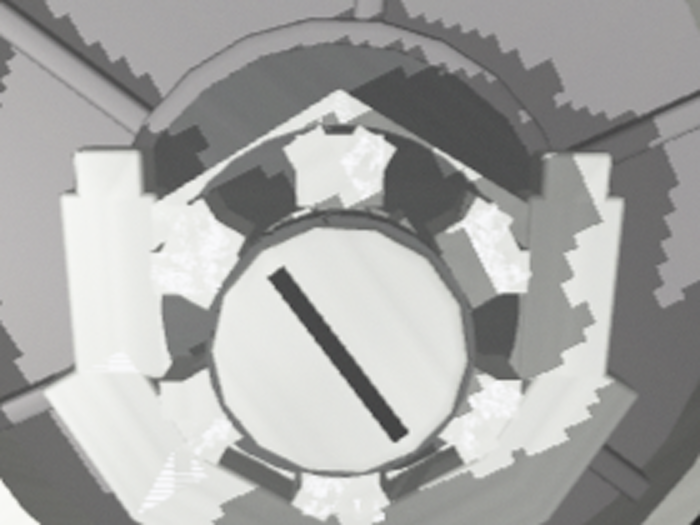

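The jaws are astride the hex with no contact force. Seating, then turning in stages while reading the torque. A total of 45° can't pass the first slot, which needs about 53° plus lash.

>>> move_arm:
  plan: [0,0,0.02,0,0,0,0,0,0,0.042,0,0,0,0,0,0,0.042,0,0,0,0,0,0,0.042,0,0,0,0,0,0,0.042,0,0,0,0]

```text
time: 13.25
eef_pos: [0.6368, 0.0313, 0.2059]
ee_rot: [3.141, -0.0, 1.068]
wrist_force: [0.1, -0.2, -3.4]
grip_width: 0.31
```

```bash
cat > st.py <<'E'
from h import *
o=get_obs(); p=o['ee_rot'][2]; E=o['eef_pos']; F=o['wrist_force']; M=o['torque']
r=E[:2]-[.5843,.0599]; print('t',o['time'],'tcp',E.round(4),'yaw',np.degrees(p).round(2),'r',np.hypot(*r).round(4),'F',F.round(1),'M',M.round(3),'Maxle',(M[2]+r[0]*F[1]-r[1]*F[0]).round(3))
E
python3 st.py
```

```text
t 13.25 tcp [0.6368 0.0313 0.2059] yaw 61.2 r 0.0597 F [ 0.1 -0.2 -3.4] M [-0.012  0.05   0.003] Maxle -0.006
```

>>> move_arm:
  plan: [-0.026,-0.001,0,0,0,0.028,0,-0.051,-0.002,0,0,0,0.056,0,-0.077,-0.005,0,0,0,0.083,0,-0.103,-0.009,0,0,0,0.111,0,-0.128,-0.014,0,0,0,0.139,0,-0.153,-0.02,0,0,0,0.167,0]

```text
time: 13.85
eef_pos: [0.6276, 0.0184, 0.2059]
ee_rot: [3.141, 0.001, 0.805]
wrist_force: [-0.2, -0.9, -3.4]
grip_width: 0.307
```

```bash
python3 st.py
```

```text
t 13.85 tcp [0.6276 0.0184 0.2059] yaw 46.1 r 0.0599 F [-0.2 -0.9 -3.4] M [-0.188  0.118  0.326] Maxle 0.281
```

>>> move_arm:
  plan: [-0.026,-0.001,0,0,0,0.028,0,-0.051,-0.002,0,0,0,0.056,0]

```text
time: 14.05
eef_pos: [0.6238, 0.0149, 0.2059]
ee_rot: [3.141, 0.001, 0.717]
wrist_force: [-1.2, -0.9, -3.4]
grip_width: 0.311
```

```bash
python3 st.py
```

```text
t 14.05 tcp [0.6238 0.0149 0.2059] yaw 41.07 r 0.0599 F [-1.2 -0.9 -3.4] M [-0.204  0.14   0.283] Maxle 0.191
```

>>> move_arm:
  plan: [-0.026,-0.001,0,0,0,0.028,0,-0.051,-0.002,0,0,0,0.056,0]

```text
time: 14.25
eef_pos: [0.6197, 0.0117, 0.2058]
ee_rot: [3.141, 0.001, 0.629]
wrist_force: [-1.1, -1.0, -2.9]
grip_width: 0.313
```

```bash
python3 st.py
```

```text
t 14.25 tcp [0.6197 0.0117 0.2058] yaw 36.03 r 0.0598 F [-1.1 -1.  -2.9] M [-0.212  0.152  0.278] Maxle 0.19
```

>>> move_arm:
  plan: [-0.026,-0.001,0,0,0,0.028,0,-0.051,-0.002,0,0,0,0.056,0]

```text
time: 14.45
eef_pos: [0.6154, 0.0088, 0.2058]
ee_rot: [3.141, 0.001, 0.541]
wrist_force: [-0.4, -0.9, -2.5]
grip_width: 0.31
```

```bash
python3 st.py
```

```text
t 14.45 tcp [0.6154 0.0088 0.2058] yaw 30.99 r 0.0598 F [-0.4 -0.9 -2.5] M [-0.214  0.173  0.272] Maxle 0.227
```

>>> move_arm:
  plan: [-0.026,-0.001,0,0,0,0.028,0,-0.051,-0.002,0,0,0,0.056,0]

```text
time: 14.65
eef_pos: [0.6109, 0.0064, 0.2058]
ee_rot: [3.141, 0.001, 0.453]
wrist_force: [-1.1, -0.4, -3.6]
grip_width: 0.314
```

```bash
python3 st.py
```

```text
t 14.65 tcp [0.6109 0.0064 0.2058] yaw 25.95 r 0.0598 F [-1.1 -0.4 -3.6] M [-0.263  0.212  0.298] Maxle 0.23
```

>>> move_arm:
  plan: [-0.026,-0.001,0,0,0,0.028,0,-0.051,-0.002,0,0,0,0.056,0]

```text
time: 14.85
eef_pos: [0.6061, 0.0043, 0.2058]
ee_rot: [3.141, 0.001, 0.365]
wrist_force: [-1.8, -0.9, -3.2]
grip_width: 0.311
```

```bash
python3 st.py
```

```text
t 14.85 tcp [0.6061 0.0043 0.2058] yaw 20.91 r 0.0597 F [-1.8 -0.9 -3.2] M [-0.261  0.207  0.269] Maxle 0.147
```

>>> move_arm:
  plan: [-0.026,-0.001,0,0,0,0.028,0,-0.051,-0.002,0,0,0,0.056,0]

```text
time: 15.05
eef_pos: [0.6012, 0.0027, 0.2058]
ee_rot: [3.141, 0.001, 0.277]
wrist_force: [-1.2, -1.0, -2.7]
grip_width: 0.31
```

```bash
python3 st.py; python3 - <<'E'
from h import *
import pickle
o=get_obs()
c=cam('wrist'); pickle.dump((c,o),open('w7.pkl','wb')); save(c,'w7.png',(180,60,460,270),2.5)
E
```

```text
t 15.05 tcp [0.6012 0.0027 0.2058] yaw 15.87 r 0.0597 F [-1.2 -1.  -2.7] M [-0.236  0.368  0.238] Maxle 0.151
```

View pics/w7.png

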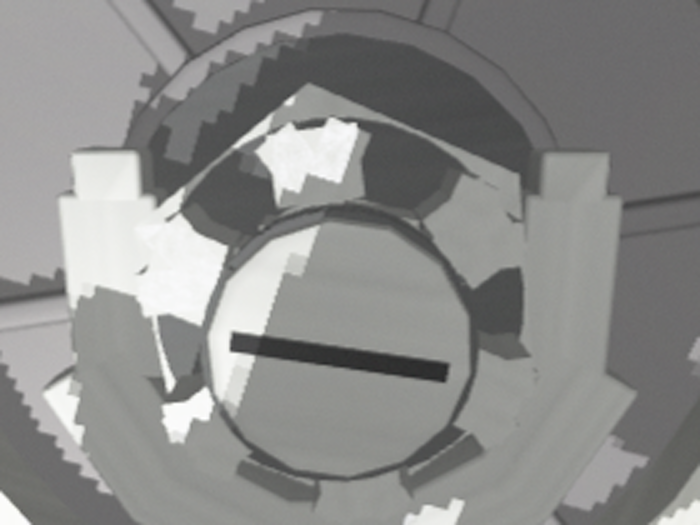

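Torque is steady at about 0.2–0.28 N m, so the nut is still loose after about 39° of nut turn. Going on carefully in small steps: another 10° is safe either way.

>>> move_arm:
  plan: [-0.026,-0.001,0,0,0,0.028,0,-0.051,-0.002,0,0,0,0.056,0]

```text
time: 15.3
eef_pos: [0.5965, 0.0018, 0.2058]
ee_rot: [3.141, 0.0, 0.191]
wrist_force: [-1.0, -0.9, -3.0]
grip_width: 0.311
```

```bash
python3 st.py
```

```text
t 15.3 tcp [0.5965 0.0018 0.2058] yaw 10.97 r 0.0594 F [-1.  -0.9 -3. ] M [-0.222  0.217  0.764] Maxle 0.692
```

>>> move_arm:
  plan: [-0.026,-0.001,0,0,0,0.028,0,-0.051,-0.002,0,0,0,0.056,0]

```text
time: 15.5
eef_pos: [0.5915, 0.001, 0.2058]
ee_rot: [3.141, 0.001, 0.104]
wrist_force: [-1.0, -2.0, -2.7]
grip_width: 0.313
```

```bash
python3 st.py; python3 - <<'E'
from h import *
import pickle
o=get_obs()
c=cam('wrist'); pickle.dump((c,o),open('w8.pkl','wb')); save(c,'w8.png',(180,60,460,270),2.5)
w=cam('wrist')
E
```

```text
t 15.5 tcp [0.5915 0.001  0.2058] yaw 5.94 r 0.0593 F [-1.  -2.  -2.7] M [-0.187  0.215  0.74 ] Maxle 0.665
```

Torque jumped to about 0.75 N m, so the nut is tight. Now I'll measure the slots against the scribe line.

```bash
python3 - <<'E'
import pickle
from h import *
c,o=pickle.load(open('w8.pkl','rb')); p=proj(c,[[.5843,.0599,.178]])[0]; print(p); save(c,'w8b.png',(235,90,395,210),5)
print(proj(c,[[.5843,.0599,.169]]))
E
```

```text
[316.01885181 201.64380159]
[[315.97408363 193.93683179]]
```

View pics/w8b.png

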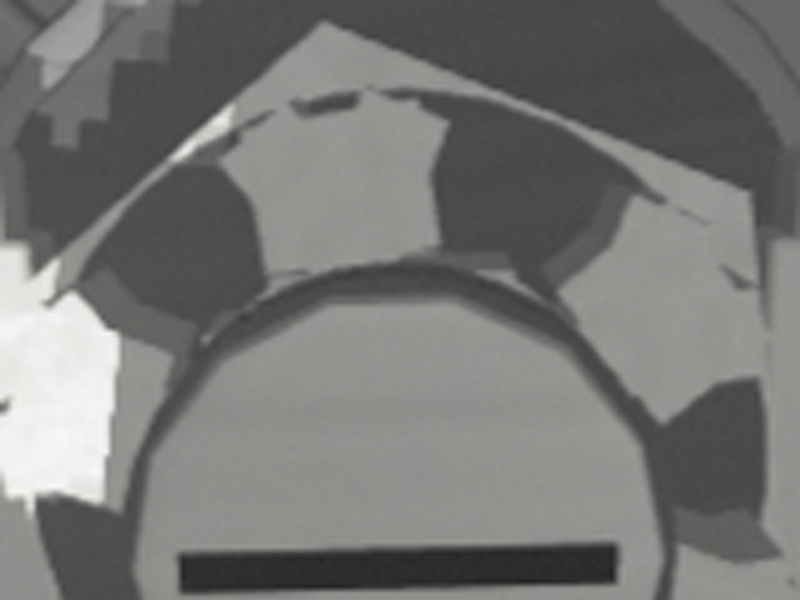

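```bash
python3 - <<'E'
import pickle
from h import *
c,o=pickle.load(open('w8.pkl','rb'))
f=lambda pts,z: ray(c,[[x/5+235-.4,y/5+90-.4] for x,y in pts],z)[:,:2]
a=lambda v: np.degrees(np.arctan2(v[1],v[0]))
S=f([(180,572),(617,563)],.178); print('scribe',a(S[0]-S[1]),a(S[1]-S[0]))
H=f([(322,22),(752,190)],.155); e=H[1]-H[0]; print('hex edge',np.hypot(*e),a(e)-90,'->slot', (a(e)-90)%60)
ax=np.array([.5843,.0599]); print('corner dirs',a(H[0]-ax),a(H[1]-ax),np.hypot(*(H-ax).T))
for P in [(447,120),(628,195)],[(437,215),(562,290)],[(222,155),(447,120)],[(262,272),(437,250)]:
  q=f(P,.169); m=q.mean(0); print('mid dir',a(m-ax),'width',np.hypot(*(q[1]-q[0])),'radii',np.hypot(*(q-ax).T), 'edge-perp', (a(q[1]-q[0])-90)%60)
E
```

```text
scribe -172.80173428891263 7.1982657110873705
hex edge 0.029412700966961493 -104.25005207430732 ->slot 15.74994792569268
corner dirs 106.48470649584489 45.684636251598704 [0.02916108 0.02896186]
mid dir 76.6263255203112 width 0.011146917084461418 radii [0.02332103 0.02291437] edge-perp 14.47215356296148
mid dir 77.35497421424934 width 0.008423545039831027 radii [0.01810198 0.01647407] edge-perp 5.874951871044118
mid dir 106.4742505449825 width 0.012888935341862093 radii [0.02376737 0.02332103] edge-perp 44.4109590908171
mid dir 108.16455680153888 width 0.010203599515564423 radii [0.01703624 0.01615602] edge-perp 42.96522375542962
```

The nut's slots sit at about 16.1°, and the hole at about 7.3°. So 8.7° more clockwise.

>>> move_arm:
  plan: [-0.026,-0.001,0,0,0,0.028,0,-0.051,-0.002,0,0,0,0.056,0,-0.077,-0.005,0,0,0,0.083,0,-0.089,-0.007,0,0,0,0.097,0,-0.089,-0.007,0,0,0,0.097,0,-0.089,-0.007,0,0,0,0.097,0,-0.089,-0.007,0,0,0,0.097,0,-0.089,-0.007,0,0,0,0.097,0]

```text
time: 16.4
eef_pos: [0.5825, 0.0008, 0.2056]
ee_rot: [3.141, 0.001, -0.05]
wrist_force: [-3.6, -2.2, -1.3]
grip_width: 0.311
```

```bash
python3 st.py; python3 - <<'E'
import pickle
from h import *
o=get_obs(); c=cam('wrist'); pickle.dump((c,o),open('w9.pkl','wb')); save(c,'w9.png',(235,90,395,210),5)
E
```

```text
t 16.4 tcp [0.5825 0.0008 0.2056] yaw -2.85 r 0.0591 F [-3.6 -2.2 -1.3] M [-0.591  0.635  0.737] Maxle 0.529
```

View pics/w9.png

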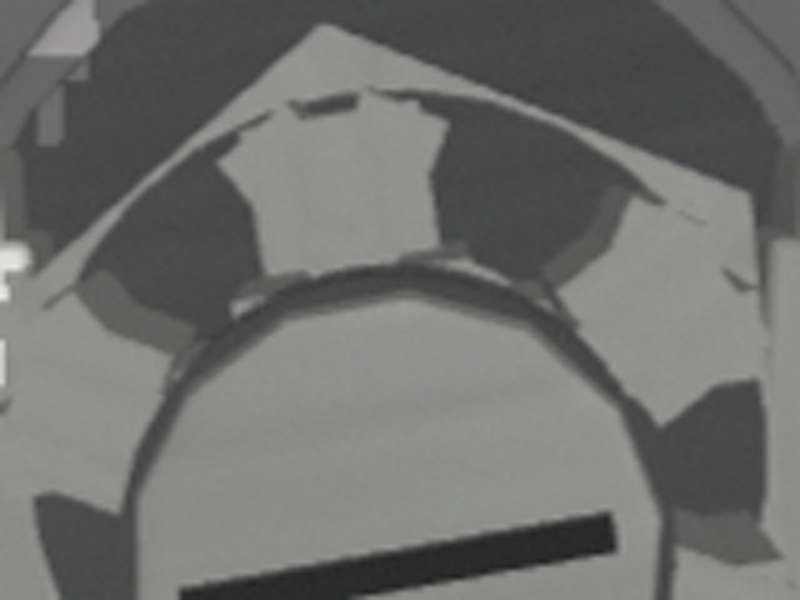

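The picture shows the nut in the same place relative to the tool after the tool turned 8.8°, so the slots are at about 7.3° and line up with the scribe line. I'll relax the spanner through its lash (7° back) and lift off.

>>> move_arm:
  plan: [0.026,-0.001,0,0,0,-0.028,0,0.051,-0.002,0,0,0,-0.056,0,0.072,-0.004,0,0,0,-0.078,0,0.072,-0.004,0,0,0,-0.078,0]

```text
time: 16.85
eef_pos: [0.5899, 0.0019, 0.2055]
ee_rot: [-3.139, 0.0, 0.072]
wrist_force: [-2.1, 1.2, -2.6]
grip_width: 0.309
```

```bash
python3 st.py
```

```text
t 16.85 tcp [0.5899 0.0019 0.2055] yaw 4.1 r 0.0582 F [-2.1  1.2 -2.6] M [0.389 0.532 0.179] Maxle 0.067
```

>>> move_arm:
  plan: [0,0,-0.06,0,0,0,0,0,0,-0.12,0,0,0,0,0,0,-0.12,0,0,0,0]

```text
time: 17.15
eef_pos: [0.59, 0.001, 0.2186]
ee_rot: [3.141, -0.0, 0.072]
wrist_force: [-2.3, 0.5, -4.3]
grip_width: 0.312
```

```bash
python3 st.py
```

```text
t 17.15 tcp [0.59   0.001  0.2186] yaw 4.13 r 0.0591 F [-2.3  0.5 -4.3] M [-0.104  0.518  0.182] Maxle 0.05
```

>>> move_arm:
  plan: [0,0,-0.3,0,0,0,0,0,0,-0.7,0,0,0,0,0,0,-0.7,0,0,0,0]

```text
time: 17.45
eef_pos: [0.5946, 0.0005, 0.2951]
ee_rot: [3.139, -0.015, 0.071]
wrist_force: [2.0, -0.9, -2.5]
grip_width: 0.309
```

```bash
python3 st.py; python3 - <<'E'
import pickle
from h import *
o=get_obs(); c=cam('wrist'); pickle.dump((c,o),open('w10.pkl','wb')); save(c,'w10.png',(180,60,460,270),2.8)
E
```

```text
t 17.45 tcp [5.946e-01 5.000e-04 2.951e-01] yaw 4.09 r 0.0603 F [ 2.  -0.9 -2.5] M [ 0.004 -0.146  0.004] Maxle 0.112
```

>>> move_arm:
  plan: [-0.52,0.96,0,0,0,0,0,-0.52,0.96,0,0,0,0,0,-0.52,0.96,0,0,0,0,0]

```text
time: 17.8
eef_pos: [0.5429, -0.1017, 0.2864]
ee_rot: [3.14, 0.003, 0.068]
wrist_force: [0.9, 0.8, -3.7]
grip_width: 0.312
```

>>> move_arm:
  plan: [-0.52,0.96,0,0,0,0,0,-0.52,0.96,0,0,0,0,0,-0.52,0.96,0,0,0,0,0]

```text
time: 18.1
eef_pos: [0.4983, -0.2014, 0.2867]
ee_rot: [3.14, 0.002, 0.067]
wrist_force: [0.6, 0.4, -3.0]
grip_width: 0.312
```

>>> move_arm:
  plan: [0,0,1,0,0,0,0,0,0,1,0,0,0,0,0,0,1,0,0,0,0]

```text
time: 18.4
eef_pos: [0.4943, -0.1946, 0.1797]
ee_rot: [-3.132, 0.014, 0.072]
wrist_force: [-2.5, 1.0, -3.6]
grip_width: 0.311
```

>>> move_arm:
  plan: [0,0,0.5,0,0,0,0,0,0,0.8,0,0,0,0,0,0,1,0,0,0,0,0,0,1,0,0,0,0]

```text
time: 18.8
eef_pos: [0.4991, -0.1968, 0.0861]
ee_rot: [-3.139, 0.004, 0.073]
wrist_force: [-1.0, -0.1, -3.4]
grip_width: 0.306
```

```bash
python3 st.py
```

```text
t 18.8 tcp [ 0.4991 -0.1968  0.0861] yaw 4.16 r 0.2704 F [-1.  -0.1 -3.4] M [ 0.056  0.124 -0.028] Maxle -0.292
```

>>> move_arm:
  plan: [0,0,0.1,0,0,0,0,0,0,0.1,0,0,0,0,0,0,0.1,0,0,0,0.5,0,0,0.1,0,0,0,0.7,0,0,0.1,0,0,0,0.7,0,0,0.1,0,0,0,0.7]

```text
time: 19.4
eef_pos: [0.5008, -0.1984, 0.0786]
ee_rot: [3.141, -0.002, 0.072]
wrist_force: [-0.2, -1.5, -0.4]
grip_width: 0.701
```

>>> move_arm:
  plan: [0,0,-0.3,0,0,0,0.7,0,0,-1,0,0,0,0.7,0,0,-1,0,0,0,0.7]

```text
time: 19.7
eef_pos: [0.5022, -0.1991, 0.1821]
ee_rot: [3.138, -0.006, 0.072]
wrist_force: [0.8, -0.6, 0.2]
grip_width: 0.697
```

>>> move_arm:
  plan: [0,0,-1,0,0,0,0.7,0,0,-1,0,0,0,0.7,0,0,-1,0,0,0,0.7]

```text
time: 20.0
eef_pos: [0.5041, -0.2001, 0.2864]
ee_rot: [3.133, -0.013, 0.072]
wrist_force: [0.8, -0.0, -0.3]
grip_width: 0.7
```

```bash
python3 st.py; python3 - <<'E'
from h import *
c=cam('wrist')
for d in nets.silhouettes('spanner','wrist')[:2]:
    v,u=np.nonzero(d['mask']); P=ray(c,np.c_[u,v],.005); print(d['p'],P.mean(0).round(3),P.min(0).round(3),P.max(0).round(3),cv2.minAreaRect(P[:,:2].astype('f4')*1000))
E
```

```text
t 20.0 tcp [ 0.5041 -0.2001  0.2864] yaw 4.15 r 0.2721 F [ 0.8 -0.  -0.3] M [-0.052 -0.052 -0.002] Maxle 0.215
0.82 [ 0.201 -0.285  0.005] [ 0.173 -0.402  0.005] [ 0.227 -0.187  0.005] ((198.616455078125, -294.3549499511719), (216.5517120361328, 47.51494598388672), 87.16206359863281)
0.56 [ 0.501 -0.206  0.005] [ 0.451 -0.33   0.005] [ 0.543 -0.116  0.005] ((502.1081237792969, -224.4672088623047), (92.32050323486328, 211.74462890625), 4.167224884033203)
```

>>> move_arm:
  plan: [0.19,-0.94,0,0,0,-0.24,0.7,0.19,-0.94,0,0,0,-0.24,0.7,0.19,-0.94,0,0,0,-0.24,0.7]

```text
time: 20.4
eef_pos: [0.5108, -0.0984, 0.2754]
ee_rot: [-3.136, 0.002, 0.459]
wrist_force: [0.2, -1.0, -0.9]
grip_width: 0.698
```

>>> move_arm:
  plan: [0.56,-0.89,0,0,0,-0.24,0.7,0.56,-0.89,0,0,0,-0.24,0.7,0.56,-0.89,0,0,0,-0.24,0.7]

```text
time: 20.7
eef_pos: [0.5226, 0.0059, 0.2754]
ee_rot: [-3.137, 0.001, 0.836]
wrist_force: [-0.2, -0.3, 0.1]
grip_width: 0.701
```

>>> move_arm:
  plan: [0.85,-0.62,0,0,0,-0.24,0.7,0.85,-0.62,0,0,0,-0.24,0.7,0.85,-0.62,0,0,0,-0.24,0.7]

```text
time: 21.0
eef_pos: [0.535, 0.1103, 0.2754]
ee_rot: [-3.138, -0.0, 1.213]
wrist_force: [-0.3, -0.6, -0.2]
grip_width: 0.702
```

>>> move_arm:
  plan: [1,-0.27,0,0,0,-0.24,0.7,1,-0.27,0,0,0,-0.24,0.7,1,-0.27,0,0,0,-0.24,0.7]

```text
time: 21.3
eef_pos: [0.5459, 0.2135, 0.2753]
ee_rot: [-3.139, -0.001, 1.59]
wrist_force: [-0.4, -0.9, -0.2]
grip_width: 0.7
```

>>> move_arm:
  plan: [1,0.13,0,0,0,-0.24,0.7,1,0.13,0,0,0,-0.24,0.7,1,0.13,0,0,0,-0.24,0.7,1,0.13,0,0,0,-0.24,0.7,1,0.13,0,0,0,-0.24,0.7]

```text
time: 21.8
eef_pos: [0.5579, 0.3087, 0.2758]
ee_rot: [-3.138, 0.0, 1.955]
wrist_force: [0.6, -0.3, -0.0]
grip_width: 0.699
```

```bash
python3 st.py; python3 - <<'E'
from h import *
import pickle
o=get_obs(); print(o['joint_positions'].round(2))
c=cam('wrist'); pickle.dump((c,o),open('w11.pkl','wb')); save(c,'w11.png')
q=proj(c,[[.478,.294,.003],[.567,.331,.003]]); print(q)
for d in nets.silhouettes('pin','wrist')[:3]:
    print(d['p'],d['bbox'],d['mask'].sum())
g=c['img'].min(2); l,t=np.maximum(q.min(0).astype(int)-45,0); r,b=q.max(0).astype(int)+45
n,L,st,ce=cv2.connectedComponentsWithStats((g[t:b,l:r]>120).astype('u1'))
for i in range(1,n):
  if st[i,4]>60:
    v,u=np.nonzero(L==i); P=ray(c,np.c_[u+l,v+t],.0035)[:,:2]; m=P.mean(0); w,V=np.linalg.eigh(np.cov((P-m).T)); a=V[:,1]*np.sign(V[0,1]); s=(P-m)@a; y=(P-m)@V[:,0]
    print(st[i,4],ce[i]+[l,t],'mean',m.round(4),'ang',np.degrees(np.arctan2(a[1],a[0])).round(2),'ends',(m+a*s.min()).round(4),(m+a*s.max()).round(4),'len',np.ptp(s).round(4),'wid',np.ptp(y).round(4))
    sh=P[s>s.max()-.075]; f=np.polyfit(sh[:,0],sh[:,1],1); print('shank ang',np.degrees(np.arctan(f[0])),f)
E
```

```text
t 21.8 tcp [0.5579 0.3087 0.2758] yaw 112.04 r 0.2502 F [ 0.6 -0.3 -0. ] M [0.011 0.061 0.046] Maxle -0.102
[ 0.4   0.32 -0.03  1.23 -0.    0.02]
[[332.55372347 111.64271946]
 [331.88629427 214.03040234]]
0.73 [321.2, 95.8, 351.6, 221.1] 1398
1347 [335.52783964 144.59836674] mean [0.5047 0.3083] ang 23.42 ends [0.4641 0.2907] [0.5711 0.337 ] len 0.1166 wid 0.0246
shank ang 23.416658169028363 [0.43308387 0.08968454]
```

Pin found: 116.6 × 24.6 mm (as specified), at 23.4°, with the tip at (0.571,0.337). Moving over its eye.

>>> move_arm:
  plan: [0.19,-0.75,0.5,0,0,-0.015,0.7,0.19,-0.75,1,0,0,-0.015,0.7,0.19,-0.75,1,0,0,-0.015,0.7,0.19,-0.75,1,0,0,-0.015,0.7]

```text
time: 22.3
eef_pos: [0.4766, 0.2955, 0.1729]
ee_rot: [-3.129, 0.0, 1.979]
wrist_force: [-0.2, -0.9, -0.1]
grip_width: 0.701
```

>>> move_arm:
  plan: [0,0,0.4,0,0,0,0.6,0,0,0.7,0,0,0,0.6,0,0,0.7,0,0,0,0.6,0,0,0.7,0,0,0,0.6]

```text
time: 22.7
eef_pos: [0.4838, 0.2987, 0.1092]
ee_rot: [3.14, 0.0, 1.98]
wrist_force: [-0.1, -0.2, 0.5]
grip_width: 0.602
```

```bash
python3 st.py; python3 - <<'E'
from h import *
o=get_obs(); E=o['eef_pos']; p=o['ee_rot'][2]; d=np.array([.4812,.2981])-E[:2]
print('need tool x,y',(d@[np.cos(p),np.sin(p)]).round(4),(d@[np.sin(p),-np.cos(p)]).round(4))
E
```

```text
t 22.7 tcp [0.4838 0.2987 0.1092] yaw 113.42 r 0.259 F [-0.1 -0.2  0.5] M [-0.033  0.049 -0.015] Maxle 0.028
need tool x,y 0.0005 -0.0026
```

>>> move_arm:
  plan: [0.005,-0.025,0.2,0,0,0,0.6,0.005,-0.025,0.325,0,0,0,0.6,0.005,-0.025,0.325,0,0,0,0.6,0.005,-0.025,0.325,0,0,0,0,0.005,-0.025,0.325,0,0,0,0,0.005,-0.025,0.325,0,0,0,0,0.005,-0.025,0.325,0,0,0,0,0.005,-0.025,0.325,0,0,0,0,0.005,-0.025,0.325,0,0,0,0]
  newtons: 60

```text
time: 23.6
eef_pos: [0.4808, 0.2985, 0.0767]
ee_rot: [3.139, 0.0, 1.981]
wrist_force: [0.2, -1.5, 7.2]
grip_width: 0.26
```

```bash
python3 st.py
```

```text
t 23.6 tcp [0.4808 0.2985 0.0767] yaw 113.49 r 0.2601 F [ 0.2 -1.5  7.2] M [-0.143  0.182 -0.06 ] Maxle 0.045
```

>>> move_arm:
  plan: [0,0,-0.4,0,0,0,0,0,0,-1,0,0,0,0,0,0,-1,0,0,0,0,0,0,-1,0,0,0,0]

```text
time: 24.0
eef_pos: [0.4816, 0.299, 0.1782]
ee_rot: [3.135, -0.0, 1.981]
wrist_force: [0.1, 0.5, -0.7]
grip_width: 0.259
```

```bash
python3 st.py; python3 - <<'E'
from h import *
import pickle
o=get_obs(); print(o['grip_width'])
c=cam('wrist'); pickle.dump((c,o),open('w12.pkl','wb')); save(c,'w12.png')
for d in nets.silhouettes('pin','wrist')[:2]: print(d['p'],d['bbox'],d['mask'].sum())
for n in ('top','scene'):
  c=cam(n); pickle.dump((c,o),open(n+'12.pkl','wb'))
  for d in nets.silhouettes('pin',n)[:2]: print(n,d['p'],d['bbox'],d['mask'].sum())
E
```

```text
t 24.0 tcp [0.4816 0.299  0.1782] yaw 113.5 r 0.2602 F [ 0.1  0.5 -0.7] M [-0.037 -0.031 -0.05 ] Maxle -0.123
0.2587367245163246
0.68 [290.0, 269.0, 342.2, 427.2] 3755
top 0.57 [184.6, 195.0, 201.9, 237.3] 57
scene 0.7 [411.3, 309.8, 422.0, 351.3] 184
scene 0.67 [230.1, 225.3, 295.1, 267.3] 660
```

```bash
cat > pc.py <<'E'
from h import *
import pickle,sys
def chk(names):
    o=get_obs(); E=o['eef_pos']; T=R.from_euler('xyz',o['ee_rot']).as_matrix()
    for n in names:
        c=cam(n); 
        a,b=proj(c,[E+T@[0,.018,.0732],E+T@[0,.098,.0732]]); u=(b-a)/np.linalg.norm(b-a); nn=np.array([-u[1],u[0]])
        print(n,'neck px',a.round(1),'tip px',b.round(1),'px/mm',(np.linalg.norm(b-a)/80).round(3))
        for d in nets.silhouettes('pin',n)[:3]:
            v,w=np.nonzero(d['mask']); q=np.c_[w,v]-a
            if abs((q@nn).mean())>25: continue
            s=q@u; y=q@nn; f=np.polyfit(s,y,1); print(' p',round(d['p'],2),'n',len(v),'along',s.min().round(1),s.max().round(1),'lat mean',y.mean().round(2),'slope deg',np.degrees(f[0]).round(2),'lat@neck',f[1].round(2))
chk(sys.argv[1:])
E
python3 pc.py scene top
```

```text
scene neck px [415.5 321.6] tip px [410.9 350.8] px/mm 0.369
 p 0.59 n 109 along -10.9 27.7 lat mean -0.5 slope deg 1.26 lat@neck -0.73
top neck px [195.1 223.5] tip px [184.8 196.3] px/mm 0.364
 p 0.58 n 11 along -11.2 -9.2 lat mean -0.59 slope deg -16.35 lat@neck -3.47
```

>>> move_arm:
  plan: [-0.3,-0.4,-0.58,0,0,0.09,0,-0.58,-0.8,-0.58,0,0,0.179,0,-0.58,-0.8,-0.58,0,0,0.179,0,-0.58,-0.8,-0.58,0,0,0.179,0]

```text
time: 24.9
eef_pos: [0.4285, 0.2115, 0.234]
ee_rot: [3.141, 0.0, 1.698]
wrist_force: [1.9, 0.7, -0.7]
grip_width: 0.258
```

>>> move_arm:
  plan: [-0.89,-0.12,0,0,0,0,0,-0.89,-0.12,0,0,0,0,0,-0.89,-0.12,0,0,0,0,0]

```text
time: 25.2
eef_pos: [0.4293, 0.1207, 0.2328]
ee_rot: [-3.141, 0.001, 1.695]
wrist_force: [-1.0, 1.2, -0.6]
grip_width: 0.259
```

>>> move_arm:
  plan: [-0.83,0.05,0,0,0,0,0,-0.83,0.05,0,0,0,0,0,-0.83,0.05,0,0,0,0,0,-0.83,0.05,0,0,0,0,0,-0.83,0.05,0,0,0,0,0,-0.83,0.05,0,0,0,0,0]

```text
time: 25.8
eef_pos: [0.4446, 0.0426, 0.233]
ee_rot: [-3.141, -0.0, 1.701]
wrist_force: [0.3, -0.4, -1.4]
grip_width: 0.257
```

```bash
python3 st.py; python3 pc.py scene top wrist;  cat > need.py <<'E'
from h import *
o=get_obs(); E=o['eef_pos']; T=R.from_euler('xyz',o['ee_rot']).as_matrix()
w=np.radians(7.4); p=np.array([np.cos(w),np.sin(w),0]); h=np.array([.5843,.0599,.163])
for n,l in (('neck',.018),('tip',.098)):
    q=E+T@[0,l,.0732]-h; print(n,'along',(q@p).round(4),'left',(q@[-p[1],p[0],0]).round(4),'up',q[2].round(4))
print('yaw err to 97.4',np.degrees(o['ee_rot'][2])-97.4,'grip',o['grip_width'])
E
python3 need.py
python3 - <<'E'
from h import *
c=cam('scene'); save(c,'ins.png',(240,230,400,350),5)
import pickle; pickle.dump(c,open('ins.pkl','wb'))
E
```

```text
t 25.8 tcp [0.4446 0.0426 0.233 ] yaw 97.48 r 0.1408 F [ 0.3 -0.4 -1.4] M [-0.031  0.012 -0.032] Maxle 0.024
scene neck px [338.8 246.7] tip px [323.4 269. ] px/mm 0.339
 p 0.49 n 66 along -11.0 24.5 lat mean 0.91 slope deg -4.36 lat@neck 0.75
top neck px [291.8 233.1] tip px [288.5 202.2] px/mm 0.389
wrist neck px [314.7 337.6] tip px [314.8 462.4] px/mm 1.56
 p 0.81 n 3410 along -68.6 87.4 lat mean -0.54 slope deg 0.62 lat@neck -0.47
neck along -0.1228 left 0.0001 up -0.0029
tip along -0.0428 left 0.0002 up -0.0029
yaw err to 97.4 0.022260114742124415 grip 0.2554695938333115
```

View pics/ins.png

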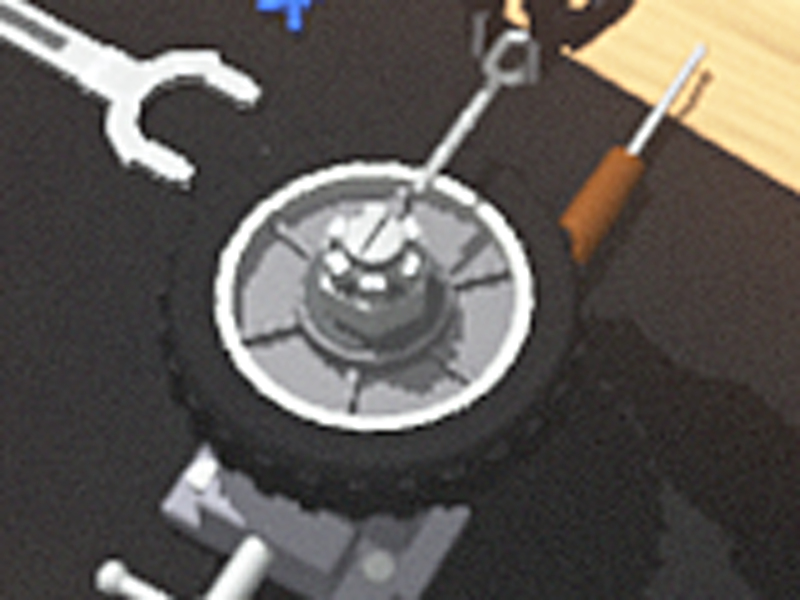

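The last scene view shows the pin lined up with the scribe line, its tip just outside the crown at crop (425,183), and the spanner lying clear on the mat. I'll raise it 3 mm and push in, watching forces.

>>> move_arm:
  plan: [-0.002,0,-0.029,0,0,0,0,-0.002,0.1,-0.029,0,0,0,0,-0.002,0.2,-0.029,0,0,0,0,-0.002,0.25,-0.029,0,0,0,0,-0.002,0.25,-0.029,0,0,0,0]

```text
time: 26.65
eef_pos: [0.4707, 0.0445, 0.2362]
ee_rot: [3.141, 0.0, 1.7]
wrist_force: [-0.6, 0.3, -0.7]
grip_width: 0.256
```

```bash
python3 st.py; python3 need.py
```

```text
t 26.65 tcp [0.4707 0.0445 0.2362] yaw 97.38 r 0.1146 F [-0.6  0.3 -0.7] M [ 0.032  0.02  -0.   ] Maxle -0.044
neck along -0.0965 left -0.0006 up 0.0
tip along -0.0165 left -0.0006 up 0.0001
yaw err to 97.4 -0.016057598646796123 grip 0.25605675011589873
```

>>> move_arm:
  plan: [0,0.04,0,0,0,0,0,0,0.08,0,0,0,0,0,0,0.12,0,0,0,0,0,0,0.12,0,0,0,0,0]

```text
time: 27.05
eef_pos: [0.482, 0.0461, 0.2362]
ee_rot: [3.141, 0.0, 1.7]
wrist_force: [0.8, -0.1, -0.3]
grip_width: 0.258
```

```bash
python3 st.py; python3 need.py; python3 pc.py scene
```

```text
t 27.05 tcp [0.482  0.0461 0.2362] yaw 97.39 r 0.1033 F [ 0.8 -0.1 -0.3] M [-0.004  0.022  0.03 ] Maxle 0.049
neck along -0.0852 left -0.0005 up 0.0
tip along -0.0052 left -0.0006 up 0.0001
yaw err to 97.4 -0.014957988008845291 grip 0.25755952230192486
scene neck px [331.2 256. ] tip px [315.2 278.9] px/mm 0.349
 p 0.56 n 35 along -10.2 18.1 lat mean 0.41 slope deg -4.55 lat@neck 0.78
```

>>> move_arm:
  plan: [0.006,0.1,0,0,0,0,0,0.006,0.2,0,0,0,0,0,0.006,0.3,0,0,0,0,0,0.006,0.4,0,0,0,0,0,0.006,0.48,0,0,0,0,0,0.006,0.48,0,0,0,0,0]

```text
time: 27.75
eef_pos: [0.5304, 0.0529, 0.2361]
ee_rot: [3.141, 0.0, 1.7]
wrist_force: [0.5, -0.2, -0.2]
grip_width: 0.257
```

```bash
python3 st.py; python3 need.py
```

```text
t 27.75 tcp [0.5304 0.0529 0.2361] yaw 97.39 r 0.0543 F [ 0.5 -0.2 -0.2] M [-0.009 -0.045  0.079] Maxle 0.095
neck along -0.0363 left 0.0 up -0.0
tip along 0.0437 left 0.0 up 0.0
yaw err to 97.4 -0.007643120307591289 grip 0.25655789287055464
```

>>> move_arm:
  plan: [0,0.03,0,0,0,0,0,0,0.06,0,0,0,0,0,0,0.09,0,0,0,0,0,0,0.11,0,0,0,0,0,0,0.11,0,0,0,0,0]

```text
time: 28.25
eef_pos: [0.54, 0.0542, 0.2362]
ee_rot: [3.141, 0.0, 1.7]
wrist_force: [-0.5, 0.4, -0.6]
grip_width: 0.257
```

```bash
python3 st.py; python3 need.py
```

```text
t 28.25 tcp [0.54   0.0542 0.2362] yaw 97.38 r 0.0446 F [-0.5  0.4 -0.6] M [0.035 0.026 0.002] Maxle -0.02
neck along -0.0266 left 0.0001 up 0.0
tip along 0.0534 left 0.0001 up 0.0
yaw err to 97.4 -0.01941372828002841 grip 0.2565256082925769
```

Neck at 26.6 mm with no contact yet. I'll creep in until the eye touches the nut.

>>> move_arm:
  plan: [0,0.015,0,0,0,0,0,0,0.03,0,0,0,0,0,0,0.03,0,0,0,0,0]

```text
time: 28.55
eef_pos: [0.543, 0.0546, 0.2361]
ee_rot: [3.141, 0.0, 1.7]
wrist_force: [0.1, 1.8, -0.3]
grip_width: 0.258
```

```bash
python3 st.py; python3 need.py
```

```text
t 28.55 tcp [0.543  0.0546 0.2361] yaw 97.38 r 0.0417 F [ 0.1  1.8 -0.3] M [ 0.016  0.012 -0.064] Maxle -0.138
neck along -0.0237 left 0.0001 up -0.0001
tip along 0.0563 left 0.0001 up -0.0
yaw err to 97.4 -0.018945529118610693 grip 0.2581755934644453
```

>>> move_arm:
  plan: [0,0.01,0,0,0,0,0,0,0.02,0,0,0,0,0,0,0.02,0,0,0,0,0]

```text
time: 28.85
eef_pos: [0.5449, 0.0549, 0.2361]
ee_rot: [3.141, 0.0, 1.7]
wrist_force: [0.8, -0.3, -0.1]
grip_width: 0.255
```

```bash
python3 st.py; python3 need.py
```

```text
t 28.85 tcp [0.5449 0.0549 0.2361] yaw 97.38 r 0.0397 F [ 0.8 -0.3 -0.1] M [-0.018  0.025 -0.029] Maxle -0.015
neck along -0.0217 left 0.0001 up -0.0001
tip along 0.0583 left 0.0001 up -0.0
yaw err to 97.4 -0.015481453821962532 grip 0.2553952334459019
```

>>> move_arm:
  plan: [0,0.01,0,0,0,0,0,0,0.02,0,0,0,0,0,0,0.02,0,0,0,0,0]

```text
time: 29.15
eef_pos: [0.5465, 0.0551, 0.236]
ee_rot: [-3.141, 0.0, 1.7]
wrist_force: [-1.3, 0.0, -0.8]
grip_width: 0.255
```

```bash
python3 st.py; python3 need.py; python3 - <<'E'
from h import *
for n in ('scene','wrist'):
  c=cam(n); save(c,'e_'+n+'.png')
  for d in nets.silhouettes('pin',n)[:3]: print(n,d['p'],d['bbox'],d['mask'].sum())
E
```

```text
t 29.15 tcp [0.5465 0.0551 0.236 ] yaw 97.38 r 0.0381 F [-1.3  0.  -0.8] M [-0.013  0.234  0.002] Maxle -0.004
neck along -0.0201 left 0.0001 up -0.0002
tip along 0.0599 left 0.0001 up -0.0003
yaw err to 97.4 -0.01905894139858333 grip 0.25482997766787613
wrist 0.73 [454.3, 354.5, 563.1, 430.5] 1849
```

>>> move_arm:
  plan: [0,0.01,0,0,0,0,0,0,0.01,0,0,0,0,0]

```text
time: 29.55
eef_pos: [0.547, 0.0552, 0.2359]
ee_rot: [-3.14, 0.0, 1.7]
wrist_force: [-4.0, -1.1, 1.6]
grip_width: 0.258
```

```bash
python3 st.py; python3 need.py
```

```text
t 29.55 tcp [0.547  0.0552 0.2359] yaw 97.39 r 0.0376 F [-4.  -1.1  1.6] M [-0.123  0.762 -0.046] Maxle -0.024
neck along -0.0197 left 0.0002 up -0.0003
tip along 0.0603 left 0.0001 up -0.0005
yaw err to 97.4 -0.014520436229688016 grip 0.25761498963930024
```

Contact confirmed: force and moment are growing and the arm has stopped. I'll relax, let go and retreat.

>>> move_arm:
  plan: [0,-0.008,0,0,0,0,0,0,-0.008,0,0,0,0,0.4,0,-0.008,0,0,0,0,0.45,0,-0.008,0,0,0,0,0.45,0,-0.008,0,0,0,0,0.45]

```text
time: 30.05
eef_pos: [0.5474, 0.0552, 0.2363]
ee_rot: [3.141, -0.0, 1.7]
wrist_force: [0.2, -0.2, -0.4]
grip_width: 0.448
```

>>> move_arm:
  plan: [0,-0.01,-0.2,0,0,0,0.45,0,-0.01,-0.4,0,0,0,0.45,0,-0.3,-1,0,0,0,0.45,0,-0.3,-1,0,0,0,0.45]

```text
time: 30.45
eef_pos: [0.5178, 0.0513, 0.3404]
ee_rot: [3.136, 0.001, 1.7]
wrist_force: [1.1, 0.2, 0.0]
grip_width: 0.453
```

>>> move_arm:
  plan: [0,-0.5,-0.1,0,0,0,0.45,0,-0.5,-0.1,0,0,0,0.45,0,-0.5,-0.1,0,0,0,0.45,0,-0.5,-0.1,0,0,0,0.45]

```text
time: 30.85
eef_pos: [0.4682, 0.0449, 0.346]
ee_rot: [3.141, 0.0, 1.7]
wrist_force: [0.4, 0.5, 0.2]
grip_width: 0.45
```

```bash
python3 st.py; python3 - <<'E'
from h import *
import pickle
for n in ('wrist','scene'):
  c=cam(n); save(c,'fin_'+n+'.png'); pickle.dump(c,open('fin_'+n+'.pkl','wb'))
  w=np.radians(7.4); p=np.array([np.cos(w),np.sin(w),0]); h=np.array([.5843,.0599,.162])
  print(n,'exp eye end,neck,rim,axle,tip',proj(c,[h-p*.058,h-p*.022,h-p*.015,h,h+p*.058]).round(0).tolist())
  for l in ('pin','spanner'):
   for d in nets.silhouettes(l,n)[:3]:
    v,u=np.nonzero(d['mask']); z=.0035+.1595 if l=='pin' else .01; P=ray(c,np.c_[u,v],z)[:,:2]; q=P-h[:2]; s=q@p[:2]
    print(l,round(d['p'],2),d['bbox'],len(v),'mean',P.mean(0).round(3),'along',s.min().round(4),s.max().round(4),'lat',(q@[-p[1],p[0]]).mean().round(4))
# scene: dark-vs-bright profile unaffected; all others unmoved?
c=cam('top')
for n in ['mug','bowl','tin','screwdriver','hammer','fish']:
  d=nets.silhouettes(n,'top'); 
  if d: print(n,np.array(d[0]['bbox']).round(0))
E
```

```text
t 30.85 tcp [0.4682 0.0449 0.346 ] yaw 97.38 r 0.1171 F [0.4 0.5 0.2] M [-0.042  0.016  0.006] Maxle -0.05
wrist exp eye end,neck,rim,axle,tip [[314.0, 296.0], [314.0, 334.0], [314.0, 342.0], [314.0, 356.0], [314.0, 410.0]]
pin 0.77 [299.0, 295.5, 330.2, 423.8] 1171 mean [0.568 0.058] along -0.0604 0.0689 lat 0.0005
spanner 0.65 [4.1, 146.2, 174.1, 221.6] 4830 mean [ 0.499 -0.206] along -0.1602 -0.07 lat -0.2532
spanner 0.53 [427.4, 348.3, 485.0, 453.4] 727 mean [0.798 0.271] along 0.1061 0.298 lat 0.1818
scene exp eye end,neck,rim,axle,tip [[326.0, 264.0], [319.0, 274.0], [317.0, 276.0], [314.0, 281.0], [302.0, 298.0]]
pin 0.56 [310.5, 265.2, 328.9, 287.1] 56 mean [0.549 0.059] along -0.0507 0.0225 lat 0.0033
spanner 0.66 [279.7, 151.5, 316.0, 185.4] 408 mean [ 0.186 -0.313] along -0.5091 -0.399 lat -0.3183
mug [206. 124. 242. 170.]
bowl [387. 134. 435. 175.]
tin [154. 157. 183. 187.]
hammer [488. 209. 522. 300.]
fish [360. 265. 373. 296.]
```

```bash
python3 -c "
from station import env
print(env.sign_off())"
```

```text
the job is handed in; nothing more can be done
None
```

The job is done and handed in at about 31 s of the 72 s allowed. The sign-off gives no verdict, so what follows rests on my own checks.

- **Nut:** I fitted the spanner over it from above and turned it clockwise. The torque stayed at about 0.2–0.3 N m, then jumped to about 0.75 N m when the nut tightened. I carried on to the first slot: the slots came out at about 7.3° and the scribe line at 7.2–7.6°. I took up only the spanner's free play before lifting it off, with almost no torque on the nut.
- **Spanner:** it lies clear of everything on the mat at about (0.50, -0.21). The wrist camera picture and network confirm the spot. That it lies flat is inferred from how I set it down and from its outline.
- **Pin:** it went through slot and axle without resistance, and I pushed until the rising force showed the eye against the nut. After letting go, its outline runs from about 60 mm before the hole to about 69 mm past it (expected about 58 on each side, read from a coarse mask), and lies 0.5 mm off the axis.
- **Other things:** mug, bowl, tin, hammer and fish showed up in the top view where they started, within a few pixels. I have no final fix on these:
  - the screwdriver, which was not detected in the last check but had looked in place in the picture before insertion;
  - the small pin and small spanner, which I did not check.

**Two things did not work or did not agree:**
- The last wrist picture could not be viewed because the limit of 12 was reached, so the final pin check is numeric only.
- My estimate of the pin's neck at contact was 19.7 mm, slightly under the 22–28 mm expected. That is within my uncertainty of about 2 mm on where the gripper held the eye.

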